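# Catch the falling lid of a gauge case and lower it shut

## Task

The lid of the grey gauge case on the bench stands open, leaning back a little past upright. Nudge it forward past upright so that it starts to fall shut by itself, let go, catch it from below on the outside of the fingers while it is still well open, and lower it gently until it is fully shut, supported all the way so that it never drops or slams. Only push and support the lid, without gripping it; leave the other things on the bench where they are, and finish clear of everything.

Things in the scene. Friction and masses are not known exactly. Their poses are not given: they have to be found in the camera images.
- case: the open steel gauge case, fixed to the bench: 125 mm (its x) by 240 mm (its y) by 80 mm high, gauges inside. Origin at the centre of its underside on the bench; z up. The hinge line runs along its y at x = +62.5 mm, z = +80.5 mm, the side away from the robot; the lid shuts towards -x. Its yaw varies by about 20 degrees either way
- lid (a joint): lid angle in rad: 0 shut, 1.57 upright, 1.8 leaning back on its stop (rests there at the start). About 0.45 kg, balanced about 72 mm from the hinge. The worn damper in the hinge (about 0.36 N m s/rad) only slows it: from just past upright it takes about 3 s to fall to 0.4 rad, and left alone it bangs shut at almost 1 rad/s
- lip_edge (a point): middle of the lip's outer edge, on the lid's inner (lower) face, 160 mm from the hinge; moves with the lid. The lid is a grey sheet-steel plate, 125 mm from hinge to front edge, 240 wide, 5 thick; from the middle of its front edge a bare steel lip, 140 mm wide, 5 thick, runs on in plane for 35 mm: when shut it stands out past the case's front wall, underside 80 mm above the bench, free below
- oil_bottle: white plastic bottle, 54 mm across, 150 mm high, origin at its underside; beside the case; loose, has nothing to do with the job and must stay where it is
- paint_tin: steel tin, 72 mm across, 100 mm high, origin at its underside; beside the case; loose, has nothing to do with the job and must stay where it is
- jar: amber glass jar, 60 mm across, 80 mm high, origin at its underside; beside the case; loose, has nothing to do with the job and must stay where it is
- hammer: hammer lying beyond the case, loose, has nothing to do with the job and must stay where it is
- screwdriver: screwdriver lying between the robot and the case, loose, has nothing to do with the job and must stay where it is
- brush: bench brush lying to the robot's right, loose, has nothing to do with the job and must stay where it is
- block: wooden block, 100 x 45 x 30 mm, lying to the robot's left, loose, has nothing to do with the job and must stay where it is

How it is judged:
By the outcome, as a careful person would: the job done as asked, in the order asked, and still so for the second after the job is handed in, with the robot touching nothing.
It also fails if it takes over 54 s, if anything falls off the work surface, if the arm or the gripper's body presses on something with over 40 N, if the wrist force passes 120 N, or if a joint passes its speed limit or range.

## Robot

A 6-joint arm with a two-finger parallel gripper is mounted at the origin on the work surface. World frame = base frame: x ahead of the robot, y to its left, z up, the work surface at z = 0. Lengths are in m, angles in rad, forces in N, time in s.
With the tool pointing down it reaches from about 0.25 to 0.775 m from the base axis. Payload 4 kg.
Tool frame: the origin (TCP) lies at the very end of the fingers, on their centre line; the grasp point (between the pads) lies 19 mm behind it; z points along the fingers, y is the line along which they close (so a half turn about z gives the same grasp; the last joint's range is limited). The gripper opens to 94 mm and grips with 3 to 60 N. Pads are 16 mm wide; open, the fingers measure 119 mm over their backs; the gripper's body (75 mm by 177 mm) begins 78 mm behind the grasp point.
Start: joints at [1.117, 0.087, 1.371, -0, 1.684, -0.103], TCP at [0.189, 0.517, 0.206] pointing down, gripper open.
Joint ranges: [-3.1, 3.1], [-0.76, 2.03], [0.27, 2.55], [-1.08, 4.22], [0.17, 2.65], [-2.57, 2.57]. Speed limits (rad/s): [2.79, 2.79, 3.14, 3.14, 3.14, 3.14].

## Interface

Orientations are given as [roll, pitch, yaw] about the fixed x, y, z axes, in that order (R = Rz(yaw) Ry(pitch) Rx(roll)).
In Python, from bench import robot, vision gives the robot as it stands.
- The arm moves only by the shell command python3 -m crank 'ROWS'. ROWS is JSON, a list of rows, each a list of 3 entries, a list of its own where there are three numbers: the closure, from 0 (fully open) to 1 (shut), then the shift along the tool's x, y, z in m, then the turn, a rotation vector about the tool's x, y, z in degrees. A call has 1 to 8 rows; each row shifts and turns the commanded pose from where the row before left it, along the tool's axes as they then stand; what a row does not reach is not made up. A row lasts 1/10 s, in which the tool goes at most 50 mm and 8.59 degrees, less where a joint would pass 70% of its speed; a pose out of reach is approached as far as the arm can. A call with a gripper value outside its range is refused whole. The fingers move at their own pace and stop on an object; the grip force is fixed at half the most. Time passes only in rows, so rows that do not move let the fingers close. It gives the time, the measured TCP pose, the force, the opening and the grip force at its end, in the units of the state.
- robot.get_obs(): the state, without advancing time (a new reading comes with each control period).
- vision.snapshot(name): name is "scene" or "top" or "wrist"; returns a dict with "color" (420x560x3 uint8, red, green, blue), "z_map" (420x560 float32, m along the optical axis (not along the pixel's ray), 0 where there is no reading), "fx", "fy", "cx", "cy" (pixels), "R" (3x3) and "t" (3): a world point X has camera coordinates R X + t. Camera axes: x right, y down, z forward; pixel columns grow to the right and rows downward; lengths in m; the calibration is good to about 2 mm. A picture is of the moment at which its call begins.
- robot.close_job(): hands the job in; it is judged then, once.
The state is a dict: "time": time; "joint_positions": joint angles; "qvel": joint speeds; "joint_torque": joint torques, N m; "tool_pos": TCP position; "ee_rot": TCP orientation; "wrist_force": force on the tool from outside, world axes, zero at the start; "wrist_torque": the same for the moment, N m; "width": finger opening in m; "finger_force": force on a finger pad.
Only numpy, scipy, OpenCV 4.12 (cv2) and the standard library are available. Lean on these libraries where they do the work, as an engineer would, in place of code of your own. Each camera call takes 0.05 s, during which the arm holds its last target. There are 200 camera calls.

## Working session

There is one attempt and no reset: what is moved stays moved. The work goes in short steps, Python scripts to look and compute and a shell command to move; the robot and the scene stay as the last step left them, time stands still between calls to the robot, and variables do not carry over. Pictures are saved under pics/ and viewed, at most 10 in all, crops included, and the job is handed in when it is done.

```bash
ls; mkdir -p pics; cat > h.py <<'E'
import numpy as np,cv2
from bench import robot,vision
def snap(n,f=None):
    s=vision.snapshot(n)
    if f: cv2.imwrite('pics/'+f,s['color'][:,:,::-1])
    return s
def cloud(s):
    z=s['z_map'];v,u=np.mgrid[:z.shape[0],:z.shape[1]]
    P=np.stack([(u-s['cx'])/s['fx']*z,(v-s['cy'])/s['fy']*z,z],-1)
    W=(P-s['t'])@s['R'];W[z==0]=np.nan
    return W
E
python3 - <<'E'
from h import *
o=robot.get_obs();print(o)
for n in('top','scene'):
    s=snap(n,n+'1.png');np.savez(n+'1.npz',W=cloud(s),color=s['color'])
E
```

```text
pics
{'time': 0.0, 'joint_positions': array([ 1.11687830e+00,  8.79131736e-02,  1.37220958e+00,  3.16797731e-06,
        1.68358097e+00, -1.03109220e-01]), 'qvel': array([-0.00044873,  0.00023317,  0.00086316, -0.00312505,  0.0005116 ,
       -0.00127873]), 'joint_torque': array([ 2.78221017e-05, -3.40197158e+01, -3.02421677e+01,  7.17030466e-02,
        3.31538462e-02, -1.60053614e-04]), 'tool_pos': array([0.18878571, 0.51601982, 0.20434969]), 'ee_rot': array([-3.13949312e+00, -2.20416514e-04,  2.79078397e+00]), 'wrist_force': array([-0.12833538,  0.25187392, -0.26721088]), 'wrist_torque': array([ 0.07061552, -0.05994168, -0.01954352]), 'finger_force': 0.0, 'width': 0.0941006243965923}
```

View pics/top1.png

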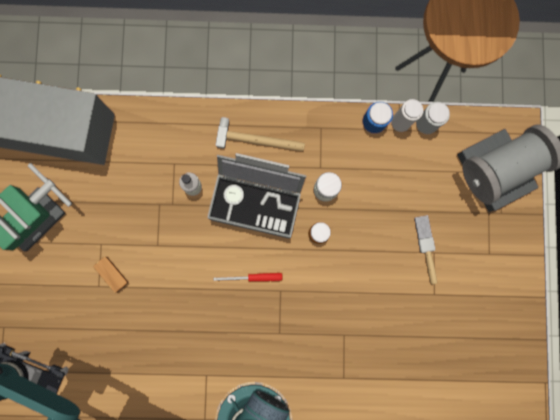

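View pics/scene1.png

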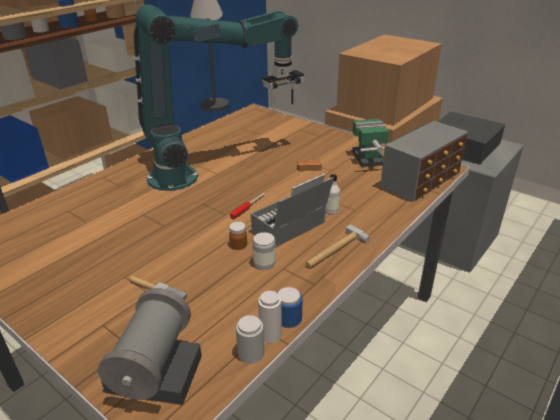

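The top view shows the case near (255,208) with its lid at (262,175). The bottle is at (190,185), the tin at (328,187), the jar at (320,232), the screwdriver at (250,278) and the hammer at (260,140). Next I'll measure them.

```bash
python3 - <<'E'
from h import *
W=np.load('top1.npz')['W']
for n,(u,v) in dict(bottle=(190,185),tin=(328,187),jar=(320,232),sd1=(220,279),sd2=(280,277),ham=(222,130),ham2=(300,148),table=(255,330)).items(): print(n,W[v,u].round(4))
# case rim: z in 70..90mm within region
sub=W[140:245,203:308].reshape(-1,3)
m=(sub[:,2]>.071)&(sub[:,2]<.088)
p=sub[m];print(len(p))
r=cv2.minAreaRect((p[:,:2]*1000).astype(np.float32));print(r,cv2.boxPoints(r))
m=sub[:,2]>.1;q=sub[m];print(len(q),q.min(0),q.max(0))
S=np.load('scene1.npz')['W'].reshape(-1,3)
for nm,A in(('top',q),('scene',S)):
    for lo in np.arange(.09,.25,.02):
        k=A[(A[:,2]>lo)&(A[:,2]<lo+.02)&(A[:,0]>.38)&(A[:,0]<.75)&(abs(A[:,1]+.0)<.13)]
        if len(k)>5: print(nm,round(lo,2),len(k),k.mean(0).round(3),k.min(0).round(3),k.max(0).round(3))
E
```

```text
bottle [0.6577 0.192  0.1121]
tin [ 0.6633 -0.19    0.108 ]
jar [ 0.539  -0.172   0.0862]
sd1 [0.4002 0.1084 0.011 ]
sd2 [ 0.4105 -0.0649  0.0308]
ham [0.8385 0.1168 0.0231]
ham2 [ 0.7898 -0.1152  0.0281]
table [0.256  0.003  0.0014]
483
((609.1856689453125, 14.952011108398438), (240.52340698242188, 129.69496154785156), 77.81060028076172) [[ 520.40765   -88.906235]
 [ 647.17865  -116.29054 ]
 [ 697.9637    118.81026 ]
 [ 571.1927    146.19456 ]]
1908 [ 0.64771626 -0.12100525  0.10019322] [0.72495881 0.11703839 0.24243377]
top 0.09 128 [0.672 0.003 0.105] [ 0.648 -0.115  0.1  ] [0.7   0.117 0.11 ]
top 0.11 234 [0.675 0.002 0.12 ] [ 0.651 -0.116  0.11 ] [0.705 0.116 0.13 ]
top 0.13 264 [ 0.678 -0.005  0.14 ] [ 0.654 -0.117  0.13 ] [0.71  0.117 0.15 ]
top 0.15 263 [0.685 0.003 0.161] [ 0.661 -0.119  0.15 ] [0.714 0.116 0.17 ]
top 0.17 350 [ 0.689 -0.003  0.182] [ 0.664 -0.12   0.17 ] [0.718 0.114 0.19 ]
top 0.19 347 [ 0.696 -0.003  0.199] [ 0.669 -0.121  0.19 ] [0.725 0.113 0.21 ]
top 0.21 171 [ 0.701 -0.004  0.219] [ 0.678 -0.086  0.21 ] [0.721 0.062 0.23 ]
top 0.23 151 [ 0.706 -0.007  0.235] [ 0.689 -0.072  0.23 ] [0.722 0.061 0.242]
scene 0.09 200 [ 0.679 -0.006  0.1  ] [ 0.653 -0.119  0.09 ] [0.708 0.119 0.11 ]
scene 0.11 218 [ 0.683 -0.009  0.12 ] [ 0.657 -0.12   0.11 ] [0.71  0.118 0.13 ]
scene 0.13 221 [ 0.688 -0.008  0.14 ] [ 0.662 -0.122  0.13 ] [0.714 0.114 0.15 ]
scene 0.15 225 [ 0.693 -0.009  0.16 ] [ 0.666 -0.124  0.15 ] [0.719 0.116 0.17 ]
scene 0.17 237 [ 0.698 -0.011  0.18 ] [ 0.668 -0.127  0.17 ] [0.724 0.116 0.19 ]
scene 0.19 220 [ 0.702 -0.012  0.199] [ 0.674 -0.126  0.19 ] [0.728 0.113 0.209]
scene 0.21 145 [ 0.707 -0.009  0.22 ] [ 0.69  -0.079  0.21 ] [0.723 0.067 0.23 ]
scene 0.23 76 [ 0.71  -0.01   0.235] [ 0.693 -0.075  0.23 ] [0.723 0.061 0.24 ]
```

```bash
cat >> h.py <<'E'
from scipy.spatial.transform import Rotation as Ro
yaw=np.deg2rad(-12.2); C=np.array([np.cos(yaw),np.sin(yaw),0]); L=np.array([-np.sin(yaw),np.cos(yaw),0]); Z=np.array([0,0,1.])
H=np.array([.668,.0022,.0805])
def case(p): d=np.asarray(p)-H; return np.array([d@C,d@L,d@Z])   # hinge frame
def Rt(a): # tool z at a deg below horizontal toward +case x
    a=np.deg2rad(a); z=np.cos(a)*C-np.sin(a)*Z; x=-np.sin(a)*C-np.cos(a)*Z
    return np.stack([x,L,z],1)
def to(p=None,a=None):
    o=robot.get_obs();R=Ro.from_euler('xyz',o['ee_rot']).as_matrix()
    print('t',o['time'],'tcp',o['tool_pos'].round(4),'case',case(o['tool_pos']).round(4),'F',o['wrist_force'].round(1),'q',o['joint_positions'].round(2))
    if p is not None:
        w=H+p[0]*C+p[1]*L+p[2]*Z; print('shift tool mm',((w-o['tool_pos'])@R*1000).round(1))
    if a is not None: print('rotvec deg',np.rad2deg(Ro.from_matrix(R.T@Rt(a)).as_rotvec()).round(2))
E
python3 -c "
from h import *
to([-.1,0,.30],90)"
```

```text
t 0.1 tcp [0.1888 0.5161 0.2045] case [-0.577  0.401  0.124] F [1.2 0.8 0.4] q [ 1.12  0.09  1.37 -0.    1.68 -0.1 ]
shift tool mm [-527.5 -332.  -175.5]
rotvec deg [-0.11 -0.02 -7.9 ]
```

```bash
python3 -m crank '[[1,[0,0,-0.05],[0,0,0]],[1,[0,0,-0.05],[0,0,0]],[1,[0,0,-0.05],[0,0,0]],[1,[0,0,-0.03],[0,0,0]]]'; python3 -c "
from h import *
to([-.1,0,.30],90)"
```

```text
time: 0.5
tool_pos: [0.189, 0.5166, 0.3897]
ee_rot: [3.136, 0.001, 2.791]
wrist_force: [-0.7, 0.4, -0.9]
width: 0.0656
finger_force: 0.0
t 0.5 tcp [0.189  0.5166 0.3897] case [-0.5769  0.4015  0.3092] F [-0.7  0.4 -0.9] q [ 1.12  0.12  0.96  0.    2.05 -0.1 ]
shift tool mm [-527.5 -332.3    7.8]
rotvec deg [ 0.29  0.05 -7.9 ]
```

```bash
python3 -m crank '[[1,[-0.04,-0.025,0],[0,0,0]],[1,[-0.04,-0.025,0],[0,0,0]],[1,[-0.04,-0.025,0],[0,0,0]],[1,[-0.04,-0.025,0],[0,0,0]],[1,[-0.04,-0.025,0],[0,0,0]],[1,[-0.04,-0.025,0],[0,0,0]],[1,[-0.04,-0.025,0],[0,0,0]],[1,[-0.04,-0.025,0],[0,0,0]]]'
python3 -m crank '[[1,[-0.04,-0.025,0],[0,0,0]],[1,[-0.04,-0.025,0],[0,0,0]],[1,[-0.04,-0.025,0],[0,0,0]],[1,[-0.04,-0.025,0],[0,0,0]],[1,[0,0,0],[0,0,-7.9]],[1,[0,0,0],[0,0,0]]]'; python3 -c "
from h import *
to([-.1,0,.30],55)"
```

```text
time: 1.3
tool_pos: [0.4215, 0.217, 0.3851]
ee_rot: [-3.141, -0.0, 2.791]
wrist_force: [0.7, 0.4, 0.4]
width: 0.0021
finger_force: 0.0
time: 1.9
tool_pos: [0.5373, 0.0685, 0.3839]
ee_rot: [-3.141, -0.003, 2.926]
wrist_force: [-0.5, 0.5, 0.1]
width: 0.0004
finger_force: 0.0
t 1.9 tcp [0.5373 0.0685 0.3839] case [-0.1418  0.0372  0.3034] F [-0.5  0.5  0.1] q [ 0.02  0.11  1.    0.    2.04 -1.33]
shift tool mm [-41.9 -37.1   3.3]
rotvec deg [ -0.08 -35.18  -0.14]
```

```bash
python3 -m crank '[[1,[0,-0.02,0],[0,-7,0]],[1,[0,-0.017,0],[0,-7,0]],[1,[0,0,0],[0,-7,0]],[1,[0,0,0],[0,-7,0]],[1,[0,0,0],[0,-7,0]],[1,[0,0,0],[0,0,0]]]'; python3 -c "
from h import *
to([.085,0,.24],55)
to([.075,0,.15],55)"
```

```text
time: 2.5
tool_pos: [0.5246, 0.0353, 0.3816]
ee_rot: [3.141, 0.606, 2.929]
wrist_force: [-0.8, -0.1, -0.3]
width: 0.0006
finger_force: 0.0
t 2.5 tcp [0.5246 0.0353 0.3816] case [-0.1471  0.0021  0.3011] F [-0.8 -0.1 -0.3] q [ 0.06 -0.38  1.55 -0.16  1.38 -1.31]
shift tool mm [-156.    -2.4  182.5]
rotvec deg [ 0.08 -0.26  0.04]
t 2.5 tcp [0.5246 0.0353 0.3816] case [-0.1471  0.0021  0.3011] F [-0.8 -0.1 -0.3] q [ 0.06 -0.38  1.55 -0.16  1.38 -1.31]
shift tool mm [-96.5  -2.5 250.7]
rotvec deg [ 0.08 -0.26  0.04]
```

```bash
python3 -m crank '[[1,[-0.031,0,0.036],[0,0,0]],[1,[-0.031,0,0.036],[0,0,0]],[1,[-0.031,0,0.036],[0,0,0]],[1,[-0.031,0,0.036],[0,0,0]],[1,[-0.032,0,0.038],[0,0,0]],[1,[0,0,0],[0,0,0]]]'; python3 -c "
from h import *
to([.075,0,.15],55)"
```

```text
time: 3.1
tool_pos: [0.7597, -0.0167, 0.3146]
ee_rot: [-3.14, 0.595, 2.927]
wrist_force: [-1.1, 0.8, -1.3]
width: 0.0008
finger_force: 0.0
t 3.1 tcp [ 0.7597 -0.0167  0.3146] case [0.0937 0.0009 0.2341] F [-1.1  0.8 -1.3] q [-0.05  0.12  1.23 -0.1   1.2  -1.4 ]
shift tool mm [62.6 -0.8 59.2]
rotvec deg [-0.13 -0.9  -0.09]
```

```bash
python3 -m crank '[[1,[0.018,0,0.022],[0,0,0]],[1,[0.018,0,0.022],[0,0,0]],[1,[0.018,0,0.018],[0,0,0]],[1,[0,0,0],[0,0,0]]]'; python3 -c "
from h import *
to([.062,0,.138],55)
snap('top','top2.png');snap('scene','scene2.png')"
```

```text
time: 3.5
tool_pos: [0.7452, -0.0128, 0.2382]
ee_rot: [-3.141, 0.6, 2.928]
wrist_force: [-0.2, 0.2, -1.3]
width: 0.0005
finger_force: 0.0
t 3.5 tcp [ 0.7452 -0.0128  0.2382] case [0.0786 0.0017 0.1577] F [-0.2  0.2 -1.3] q [-0.05  0.1   1.41 -0.11  1.04 -1.38]
shift tool mm [24.9 -1.7  6.9]
rotvec deg [-0.02 -0.61 -0.01]
```

View pics/scene2.png

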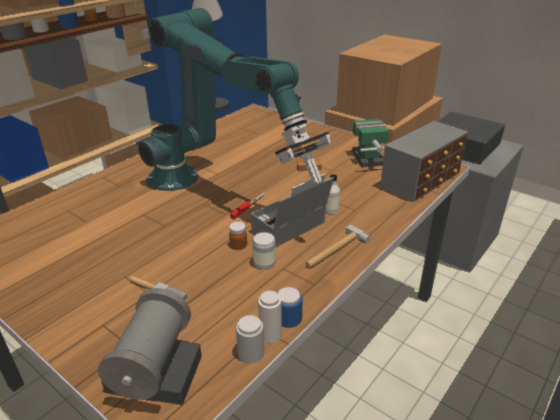

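```bash
cat >> h.py <<'E'
def lid():
    A=cloud(snap('scene')).reshape(-1,3); B=cloud(snap('top')).reshape(-1,3)
    for nm,W in(('scene',A),('top',B)):
        d=W-H; c=np.stack([d@C,d@L,d[:,2]],1)
        m=(np.abs(c[:,1])<.115)&(np.abs(c[:,1])>.045)&(c[:,2]>.02)&(np.hypot(c[:,0],c[:,2])<.125)&(np.hypot(c[:,0],c[:,2])>.05)
        th=np.arctan2(c[m,2],-c[m,0]); print('lid',nm,m.sum(),np.median(th).round(3))
E
python3 -c "
from h import *
lid()"
python3 -m crank '[[1,[0.006,0,0.003],[0,0,0]],[1,[0.006,0,0.002],[0,0,0]],[1,[0.006,0,-0.002],[0,0,0]],[1,[0.006,0,-0.004],[0,0,0]],[1,[0.006,0,-0.004],[0,0,0]],[1,[0.006,0,-0.004],[0,0,0]],[1,[0,0,0],[0,0,0]]]'; python3 -c "
from h import *
to([.0065,0,.1435],55);lid()"
```

```text
lid scene 486 1.89
lid top 188 1.79
time: 4.4
tool_pos: [0.7133, -0.0061, 0.2328]
ee_rot: [3.141, 0.614, 2.929]
wrist_force: [1.2, -0.9, 2.4]
width: 0.0007
finger_force: 1.1
t 4.4 tcp [ 0.7133 -0.0061  0.2328] case [0.046  0.0015 0.1523] F [ 1.2 -0.9  2.4] q [-0.04  0.02  1.51 -0.12  1.   -1.36]
shift tool mm [ 37.4  -1.5 -15.5]
rotvec deg [0.03 0.17 0.  ]
lid scene 530 1.812
lid top 180 1.72
```

```bash
python3 -m crank '[[1,[0.006,0,-0.003],[0,0,0]],[1,[0.006,0,-0.003],[0,0,0]],[1,[0.006,0,-0.003],[0,0,0]],[1,[0.006,0,-0.003],[0,0,0]],[1,[0.006,0,-0.003],[0,0,0]],[1,[0,0,0],[0,0,0]]]'; python3 -c "
from h import *
to([.0065,0,.1435],55);lid()"
```

```text
time: 5.1
tool_pos: [0.6798, 0.0011, 0.225]
ee_rot: [3.141, 0.608, 2.929]
wrist_force: [-0.3, 0.2, -0.8]
width: 0.0003
finger_force: 0.1
t 5.1 tcp [0.6798 0.0011 0.225 ] case [0.0118 0.0015 0.1445] F [-0.3  0.2 -0.8] q [-0.03 -0.04  1.59 -0.13  1.   -1.35]
shift tool mm [ 4.9 -1.5 -2.2]
rotvec deg [ 0.01 -0.14 -0.  ]
lid scene 661 1.558
lid top 49 1.461
```

```bash
python3 -m crank '[[1,[-0.023,0,-0.033],[0,0,0]],[1,[0.002,0,-0.032],[0,0,0]],[1,[0.04,0,-0.029],[0,0,0]],[1,[0.04,0,-0.029],[0,0,0]],[1,[0.033,0,-0.023],[0,0,0]],[1,[0.028,0,0.04],[0,0,0]],[1,[0.028,0,0.04],[0,0,0]]]'; python3 -c "
from h import *
to([-.097,0,.103],55);lid()"
```

```text
time: 5.9
tool_pos: [0.5253, 0.035, 0.1959]
ee_rot: [3.14, 0.615, 2.928]
wrist_force: [1.7, -0.2, -1.1]
width: 0.0
finger_force: 0.0
t 5.9 tcp [0.5253 0.035  0.1959] case [-0.1464  0.0019  0.1154] F [ 1.7 -0.2 -1.1] q [ 0.06 -0.39  1.93 -0.18  1.01 -1.25]
shift tool mm [-33.2  -2.   38.6]
rotvec deg [ 0.11  0.23 -0.01]
lid scene 693 1.462
lid top 151 1.416
```

```bash
python3 -m crank '[[1,[-0.009,0,0.018],[0,0,0]],[1,[-0.009,0,0.019],[0,0,0]],[1,[0,0,0],[0,0,0]],[1,[0,0,0],[0,0,0]],[1,[0,0,0],[0,0,0]]]'; python3 -c "
from h import *
to([-.081,0,.114],55);lid()"
```

```text
time: 6.5
tool_pos: [0.5614, 0.0269, 0.1773]
ee_rot: [3.141, 0.613, 2.928]
wrist_force: [-0.1, 0.1, -0.3]
width: 0.0002
finger_force: 0.0
t 6.5 tcp [0.5614 0.0269 0.1773] case [-0.1094  0.0016  0.0968] F [-0.1  0.1 -0.3] q [ 0.03 -0.29  1.9  -0.17  0.94 -1.26]
shift tool mm [-33.1  -1.6   2.2]
rotvec deg [ 0.03  0.12 -0.02]
lid scene 727 1.34
lid top 329 1.299
```

```bash
python3 -m crank '[[1,[-0.014,0,0.001],[0,0,0]],[1,[-0.014,0,0.001],[0,0,0]],[1,[0,0,0],[0,0,0]],[1,[0,0,0],[0,0,0]]]'; python3 -c "
from h import *
to([-.081,0,.114],55);lid()"
```

```text
time: 7.0
tool_pos: [0.5839, 0.0218, 0.1899]
ee_rot: [3.141, 0.611, 2.928]
wrist_force: [0.1, -0.6, -0.4]
width: 0.0003
finger_force: 0.0
t 7.0 tcp [0.5839 0.0218 0.1899] case [-0.0863  0.0014  0.1094] F [ 0.1 -0.6 -0.4] q [ 0.02 -0.25  1.84 -0.16  0.96 -1.29]
shift tool mm [-7.  -1.4 -0.8]
rotvec deg [ 0.01  0.01 -0.01]
lid scene 753 1.163
lid top 580 1.123
```

```bash
python3 -m crank '[[1,[0.001,0,0],[0,0,0]],[1,[0.002,0,0],[0,0,0]],[1,[0.003,0,0],[0,0,0]],[1,[0.003,0,0],[0,0,0]]]'; python3 -c "
from h import *
to([-.081,0,.114],55);lid()"
```

```text
time: 7.5
tool_pos: [0.5763, 0.0234, 0.1836]
ee_rot: [-3.141, 0.61, 2.929]
wrist_force: [-0.1, -0.3, -0.8]
width: 0.0005
finger_force: 0.4
t 7.5 tcp [0.5763 0.0234 0.1836] case [-0.0941  0.0013  0.1031] F [-0.1 -0.3 -0.8] q [ 0.02 -0.26  1.86 -0.17  0.95 -1.28]
shift tool mm [-17.   -1.3  -1.5]
rotvec deg [-0.   -0.07  0.01]
lid scene 737 0.986
lid top 791 0.964
```

```bash
python3 -m crank '[[1,[0,0,0],[0,0,0]],[1,[0,0,0],[0,0,0]]]'; python3 -c "
from h import *
to();lid();snap('scene','scene3.png')"
```

```text
time: 7.8
tool_pos: [0.5768, 0.0233, 0.1839]
ee_rot: [-3.141, 0.61, 2.929]
wrist_force: [-1.0, -0.2, -0.9]
width: 0.0004
finger_force: 0.7
t 7.8 tcp [0.5768 0.0233 0.1839] case [-0.0936  0.0013  0.1034] F [-1.  -0.2 -0.9] q [ 0.02 -0.26  1.86 -0.17  0.95 -1.28]
lid scene 748 0.987
lid top 780 0.972
```

View pics/scene3.png

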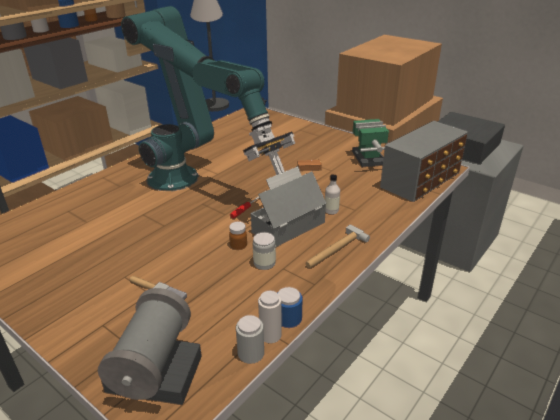

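Scene3 shows the lid (290,195) about half open, resting still at about 0.96 rad on the outer side of the fingers at (282,172). It's caught, so I'll lower it along its arc.

```bash
python3 -m crank '[[1,[0.003,0,0],[0,0,0]],[1,[0.003,0,0],[0,0,0]],[1,[0.003,0,0],[0,0,0]],[1,[0.003,0,0],[0,0,0]],[1,[0.003,0,0.0005],[0,0,0]],[1,[0.003,0,0.0005],[0,0,0]],[1,[0.003,0,0.0005],[0,0,0]],[1,[0.003,0,0.0005],[0,0,0]]]'; python3 -c "
from h import *
to();lid()"
python3 -m crank '[[1,[0.003,0,0.0007],[0,0,0]],[1,[0.003,0,0.0007],[0,0,0]],[1,[0.003,0,0.0007],[0,0,0]],[1,[0.003,0,0.0007],[0,0,0]],[1,[0.003,0,0.0008],[0,0,0]],[1,[0.003,0,0.0008],[0,0,0]],[1,[0.003,0,0.0008],[0,0,0]],[1,[0.003,0,0.0008],[0,0,0]]]'; python3 -c "
from h import *
to();lid()"
```

```text
time: 8.75
tool_pos: [0.5587, 0.0272, 0.1687]
ee_rot: [-3.142, 0.611, 2.929]
wrist_force: [-1.2, -0.6, -0.9]
width: 0.0005
finger_force: 0.5
t 8.75 tcp [0.5587 0.0272 0.1687] case [-0.1121  0.0013  0.0882] F [-1.2 -0.6 -0.9] q [ 0.04 -0.29  1.92 -0.18  0.93 -1.26]
lid scene 725 0.836
lid top 965 0.814
time: 9.65
tool_pos: [0.5429, 0.0307, 0.1501]
ee_rot: [3.141, 0.611, 2.929]
wrist_force: [-0.6, -0.2, -0.4]
width: 0.0004
finger_force: 0.5
t 9.65 tcp [0.5429 0.0307 0.1501] case [-0.1283  0.0015  0.0696] F [-0.6 -0.2 -0.4] q [ 0.05 -0.32  1.97 -0.19  0.9  -1.24]
lid scene 688 0.674
lid top 1115 0.657
```

```bash
sed -i 's/(c\[:,2\]>.02)/(c[:,2]>-.01)/' h.py; python3 -m crank '[[1,[0.003,0,0.001],[0,0,0]],[1,[0.003,0,0.001],[0,0,0]],[1,[0.003,0,0.001],[0,0,0]],[1,[0.003,0,0.0012],[0,0,0]],[1,[0.003,0,0.0013],[0,0,0]],[1,[0.003,0,0.0014],[0,0,0]],[1,[0.003,0,0.0015],[0,0,0]],[1,[0.003,0,0.0015],[0,0,0]]]'; python3 -c "
from h import *
to();lid()"
python3 -m crank '[[1,[0.003,0,0.0016],[0,0,0]],[1,[0.003,0,0.0017],[0,0,0]],[1,[0.003,0,0.0018],[0,0,0]],[1,[0.003,0,0.0018],[0,0,0]],[1,[0.0025,0,0.0018],[0,0,0]],[1,[0.0025,0,0.0018],[0,0,0]],[1,[0.0025,0,0.0018],[0,0,0]],[1,[0.0025,0,0.0018],[0,0,0]]]'; python3 -c "
from h import *
to();lid()"
```

```text
time: 10.55
tool_pos: [0.5292, 0.0336, 0.1281]
ee_rot: [-3.142, 0.611, 2.929]
wrist_force: [0.8, -0.1, -1.9]
width: 0.0004
finger_force: 0.6
t 10.55 tcp [0.5292 0.0336 0.1281] case [-0.1423  0.0013  0.0476] F [ 0.8 -0.1 -1.9] q [ 0.06 -0.33  2.03 -0.2   0.86 -1.21]
lid scene 653 0.498
lid top 1266 0.484
time: 11.45
tool_pos: [0.5196, 0.0357, 0.104]
ee_rot: [3.141, 0.611, 2.929]
wrist_force: [-0.4, 0.6, -1.8]
width: 0.0009
finger_force: 0.6
t 11.45 tcp [0.5196 0.0357 0.104 ] case [-0.1521  0.0014  0.0235] F [-0.4  0.6 -1.8] q [ 0.07 -0.33  2.08 -0.22  0.82 -1.19]
lid scene 581 0.328
lid top 1349 0.313
```

```bash
python3 -m crank '[[1,[0.0025,0,0.002],[0,0,0]],[1,[0.0025,0,0.002],[0,0,0]],[1,[0.0025,0,0.002],[0,0,0]],[1,[0.0025,0,0.002],[0,0,0]],[1,[0.0025,0,0.0022],[0,0,0]],[1,[0.0023,0,0.0022],[0,0,0]],[1,[0.0023,0,0.0022],[0,0,0]],[1,[0.0023,0,0.0022],[0,0,0]]]'; python3 -c "
from h import *
to();lid()"
python3 -m crank '[[1,[0.0015,0,0.0017],[0,0,0]],[1,[0.0015,0,0.0017],[0,0,0]],[1,[0.0015,0,0.0017],[0,0,0]],[1,[0.0015,0,0.0017],[0,0,0]],[1,[0.001,0,0.0013],[0,0,0]],[1,[0.001,0,0.0013],[0,0,0]],[1,[0.001,0,0.0013],[0,0,0]]]'; python3 -c "
from h import *
to();lid()"
```

```text
time: 12.35
tool_pos: [0.5135, 0.037, 0.079]
ee_rot: [3.141, 0.611, 2.929]
wrist_force: [-0.5, 1.5, -1.1]
width: 0.0004
finger_force: 0.7
t 12.35 tcp [0.5135 0.037  0.079 ] case [-0.1583  0.0014 -0.0015] F [-0.5  1.5 -1.1] q [ 0.07 -0.32  2.12 -0.24  0.76 -1.16]
lid scene 478 0.153
lid top 1340 0.139
time: 13.15
tool_pos: [0.5129, 0.0373, 0.0658]
ee_rot: [3.141, 0.612, 2.929]
wrist_force: [-1.2, -0.4, 0.6]
width: 0.0005
finger_force: 0.5
t 13.15 tcp [0.5129 0.0373 0.0658] case [-0.159   0.0015 -0.0147] F [-1.2 -0.4  0.6] q [ 0.07 -0.31  2.14 -0.25  0.73 -1.15]
lid scene 436 0.061
lid top 1330 0.062
```

```bash
python3 -m crank '[[1,[0.0006,0,0.0008],[0,0,0]],[1,[0.0006,0,0.0008],[0,0,0]],[1,[0.0006,0,0.0008],[0,0,0]],[1,[0.0006,0,0.0008],[0,0,0]],[1,[0,0,0],[0,0,0]]]'; python3 -c "
from h import *
to();lid()"
python3 -m crank '[[1,[0.0006,0,0.0008],[0,0,0]],[1,[0.0006,0,0.0008],[0,0,0]],[1,[0.0006,0,0.0008],[0,0,0]],[1,[0.0006,0,0.0008],[0,0,0]],[1,[0,0,0],[0,0,0]]]'; python3 -c "
from h import *
to();lid();snap('scene','scene4.png')"
```

```text
time: 13.75
tool_pos: [0.5123, 0.0373, 0.0614]
ee_rot: [3.141, 0.611, 2.929]
wrist_force: [-0.4, 0.0, -1.1]
width: 0.0004
finger_force: 0.0
t 13.75 tcp [0.5123 0.0373 0.0614] case [-0.1596  0.0014 -0.0191] F [-0.4  0.  -1.1] q [ 0.07 -0.3   2.15 -0.25  0.72 -1.15]
lid scene 440 0.065
lid top 1333 0.064
time: 14.35
tool_pos: [0.5119, 0.0373, 0.0571]
ee_rot: [-3.141, 0.61, 2.929]
wrist_force: [-0.1, 0.1, -0.2]
width: 0.0003
finger_force: 0.0
t 14.35 tcp [0.5119 0.0373 0.0571] case [-0.1599  0.0013 -0.0234] F [-0.1  0.1 -0.2] q [ 0.07 -0.29  2.15 -0.25  0.71 -1.14]
lid scene 441 0.062
lid top 1339 0.063
```

```bash
python3 -m crank '[[1,[0.008,0,-0.006],[0,0,0]],[1,[0.016,0,-0.012],[0,0,0]],[1,[0.02,0,-0.014],[0,0,0]],[1,[0,0,-0.04],[0,0,0]],[1,[0,0,-0.045],[0,0,0]],[1,[0,0,-0.045],[0,0,0]],[1,[-0.01,0,-0.045],[0,0,0]],[1,[0,0,0],[0,0,0]]]'; python3 -m crank '[[1,[-0.02,0,-0.03],[0,0,0]],[1,[0,0,0],[0,0,0]],[1,[0,0,0],[0,0,0]]]'; python3 -c "
from h import *
to();lid();snap('scene','scene5.png');W=cloud(snap('top','top5.png'));W0=np.load('top1.npz')['W']
for n,(u,v) in dict(bottle=(190,185),tin=(328,187),jar=(320,232),sd2=(280,277),ham=(222,130),ham2=(300,148)).items(): print(n,(W[v,u]-W0[v,u]).round(4))"
```

```text
time: 15.3
tool_pos: [0.3734, 0.0718, 0.2136]
ee_rot: [3.139, 0.616, 2.928]
wrist_force: [0.5, -0.3, 0.2]
width: 0.0006
finger_force: 0.0
time: 15.6
tool_pos: [0.371, 0.0705, 0.2438]
ee_rot: [-3.14, 0.61, 2.928]
wrist_force: [-0.2, 0.6, -0.6]
width: 0.0003
finger_force: 0.0
t 15.6 tcp [0.371  0.0705 0.2438] case [-0.3048  0.004   0.1633] F [-0.2  0.6 -0.6] q [ 0.3  -0.75  2.02 -0.3   1.33 -1.07]
lid scene 434 0.06
lid top 1335 0.062
bottle [ 0.0002  0.0002 -0.0016]
tin [nan nan nan]
jar [ 0.0004 -0.0005 -0.0051]
sd2 [-0.0001 -0.0002 -0.0065]
ham [-0.0006 -0.0002  0.0024]
ham2 [ 0.0011 -0.0003 -0.0049]
```

View pics/scene5.png

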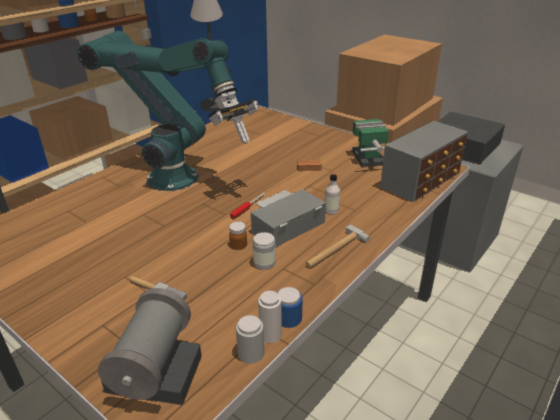

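View pics/top5.png

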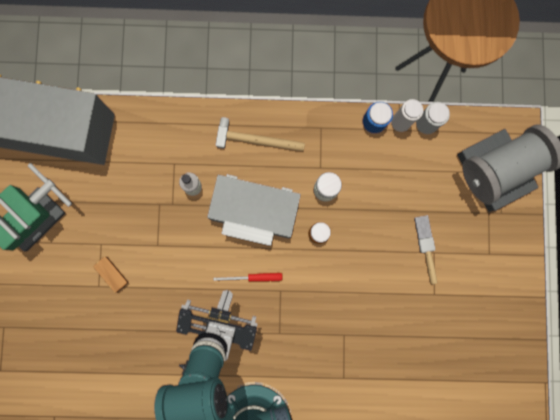

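Both pictures show the lid shut flat at (253,210) in the top view, everything else in place, and the arm clear. Joint 2 is close to its limit, so I'll ease it off before handing in.

```bash
python3 -m crank '[[1,[-0.015,0,0.005],[0,0,0]],[1,[-0.015,0,0.005],[0,0,0]],[1,[0,0,0],[0,0,0]],[1,[0,0,0],[0,0,0]]]'; python3 -c "
from h import *
to();print(robot.close_job())"
```

```text
time: 16.2
tool_pos: [0.4003, 0.0637, 0.2514]
ee_rot: [-3.139, 0.607, 2.928]
wrist_force: [-0.1, 0.1, 0.5]
width: 0.0002
finger_force: 0.0
t 16.2 tcp [0.4003 0.0637 0.2514] case [-0.2747  0.0036  0.1709] F [-0.1  0.1  0.5] q [ 0.23 -0.68  1.98 -0.26  1.3  -1.12]
the job is handed in; nothing more can be done
None
```

The lid was nudged past upright, released, caught at about 0.95 rad on the outside of the closed fingers, and lowered fully shut; I handed the job in at 16.2 s with the arm clear and the other bench items where they were.

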